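# Set the leaning bite-stop screw to a setting bar

## Task

The stop screw of the leaning bite jig still stands clear of the setting bar lying under its sprung foot. Take the flat-blade driver from its stand, turn the screw clockwise with it until the bar just drags under the foot (the foot touching the bar and pushed in by only a millimetre or two), and stand the driver back in its stand. Then draw the bar out lengthwise from under the foot, lay it flat on the bench clear of the jig, leave the screw as set, and do not disturb the jaw model, the spray can or the bur rack.

Things in the scene. Friction and masses are not known exactly. Their poses are not given: they have to be found in the camera images.
- jig: Grey bite-stop jig fixed to the bench: base plate 125 x 100 x 12 mm with a leaning head on it. Origin: middle of the underside of the base, on the bench; z up. It stands at any yaw within 0.3 rad; its x axis points away from the robot, y is the way the bar is drawn out.
- anvil: The jig's leaning head. Origin: centre of the anvil's top face, under the screw, 75 mm above the bench. z = screw axis, leaning 30 degrees from vertical towards the jig's -x; y level, x uphill. Anvil y -40 to 50 mm, ledge 8 mm high at x -13 to -20 mm. Pillars 12 mm thick at x 30, y +-20 mm carry an arm plate (x -23 to 41, y +-28, z 40 to 54 mm) that holds the screw.
- stop_screw (a joint): Turn of the stop screw in rad: grows clockwise as seen from its head, and turning clockwise lowers screw and foot by 4 mm per rad. The foot stands 4.5 mm above the bar at reading 0 and so touches it at about 1.12 rad; starts between 0.1 and 0.6. Turning takes 0.12 N m; it stays where it is left. Only bumping the head with some 30 N or more shifts it.
- screw_slot (a point): Centre of the floor of the slot in the screw's round steel head (36 mm outer diameter, rim 10 mm above this point). 72 mm above the anvil along its axis at reading 0. This frame turns with the head: z is the screw axis out of the head, the slot runs along y. The slot is 8 mm wide, 27 mm long, closed at both ends, 9 mm deep.
- foot (a joint): How far the sprung foot is pushed in, in m: 0 out (free), at most 0.005. Just dragging is 0.0002 to 0.0025. The spring presses with 1.5 N at first touch and 1.5 N more per mm.
- foot_tip (a point): Centre of the underside of the foot, a steel disc 16 mm in diameter below the screw; it does not turn. Its z in the anvil's frame is the gap of the stop.
- setting_bar: Loose aluminium bar, 24 mm wide (x), 160 mm long (y), 16 mm thick (z), about 160 g, lying on the leaning anvil under the foot. Origin: centre of its underside; axes parallel to the anvil's at the start. Its free end (+y) reaches about 60 mm past the anvil's +y edge with nothing below, the other end about 50 mm past the foot.
- bar_grip (a point): Point in the middle of the bar's thickness, 57 mm from its middle towards the free end: the place to grip across the 24 mm width, along the anvil's z. Free on all sides there.
- bar_mid (a point): Centre of the setting bar.
- driver: Flat-blade driver, 121 mm long, 120 g, standing blade down in the stand at any yaw. Origin: middle of the blade's edge; z up along the tool. Blade 3 mm thick (x), 20 mm wide (y), 16 mm long; shank 10 mm; steel collar 36 mm in diameter at z 55 to 59 mm that rests on the stand's top; black square handle 22 x 22 mm from z 59 to 121 mm, sides along x and y.
- driver_grip (a point): On the driver's axis in its handle, 92 mm above the blade's edge.
- stand: Wooden driver stand fixed to the bench, a 70 x 70 x 65 mm block with one round hole of 26 mm diameter, 60 mm deep, in its top. Origin: centre of its underside.
- stand_hole0 (a point): Centre of the mouth of the stand's hole, 65 mm above the bench.
- jaw_model: Bystander: jaw model with a row of teeth, 60 x 66 x 35 mm. Origin: centre of its underside.
- spray_can: Bystander: upright spray can, 64 mm in diameter, 190 mm high. Origin: centre of its underside.
- bur_rack: Bystander: small metal rack 45 x 90 x 22 mm with short burs standing in it. Origin: centre of its underside.
Not all that is in view belongs to the job. There is more than one size of the jig; the one meant has the size given above.

How it is judged (in metres and radians):
On the way, in this order (a step that is already met when the one before it is completed fails the run):
1. the driver's blade is down in the screw's slot (distance between driver and screw_slot below 0.009 m), for 0.1 s.
2. with the driver in the slot, the screw is turned down until the foot rests lightly on the bar (distance between driver and screw_slot below 0.01 m and value of joint foot between 0.0002 and 0.0025 m), for 0.2 s.
3. the driver stands in its stand again (horizontal distance between driver and stand_hole0 below 0.012 m and z of driver in the frame of stand_hole0 below -0.045 m and angle between driver's own z axis and vertical below 0.15 rad), for 0.1 s.
4. the bar is drawn along and drags under the foot (distance of setting_bar from where it was at the start of the episode above 0.01 m and y of setting_bar in the frame of anvil between 0.036 and 0.085 m and value of joint foot between 0.0002 and 0.0035 m), for 0.05 s.
At the end, for the whole second after the job is handed in: The gap between foot and anvil is 13.3 to 15.9 mm (the 16 mm bar less the light drag), the bar lies flat and still on the bench with its centre more than 70 mm (seen from above) from the foot, and the driver stands upright at rest in its stand, blade at least 45 mm down the hole (all of step 3 and z of foot_tip in the frame of anvil between 0.0133 and 0.0159 m and height (world z) of bar_mid below 0.016 m and horizontal distance between bar_mid and foot_tip above 0.07 m and linear speed of each of setting_bar, driver below 0.02 m/s); the robot touches nothing.
It fails at once if the jaw model, spray can or bur rack is moved more than 20 mm (distance of any of jaw_model, spray_can, bur_rack from where it was at the start of the episode above 0.02 m).
It fails at once if the screw is driven hard onto the bar (foot pushed in more than 4 mm) (value of joint foot above 0.004 m).
It also fails if it takes over 69 s, if anything falls off the work surface, if the arm or the gripper's body presses on something with over 40 N, if the wrist force passes 120 N, or if a joint passes its speed limit or range.

## Robot

A 6-joint arm with a two-finger parallel gripper is mounted at the origin on the work surface. World frame = base frame: x ahead of the robot, y to its left, z up, the work surface at z = 0. Lengths are in mm, angles in rad, forces in N, time in s.
With the tool pointing down it reaches from about 325 to 1000 mm from the base axis. Payload 5.1 kg.
Tool frame: the origin (TCP) lies on the centre line of the jaws, within the pads' length; the fingertips stand 25 mm ahead of it and the grasp point (between the pads) lies 6 mm ahead of it; z points along the fingers, y is the line along which they close (so a half turn about z gives the same grasp; the last joint's range is limited). The gripper opens to 85 mm and grips with 20 to 120 N. Pads are 22 mm wide; open, the fingers measure 114 mm over their backs; the gripper's body (76 mm by 85 mm) begins 54 mm behind the grasp point. The pads swing forward as they close: fully open they stand 13 mm farther back than shut.
Start: joints at [-1.302, 0.124, 1.65, -0, 1.367, -0.083], TCP at [223.95, -610.19, 236.222] pointing down, gripper open.
Joint ranges: [-2.61, 2.61], [-1.02, 2.33], [0.03, 2.71], [-1.35, 4.49], [0.32, 2.68], [-2.91, 2.91]. Speed limits (rad/s): [2.57, 2.57, 3.14, 3.14, 3.14, 3.14].

## Interface

Orientations are given as a unit quaternion [w, x, y, z].
In Python, from station import observe, snapshot, camera_model, finish_job gives the robot as it stands. The module is installed in compiled form; this text tells all that it offers.
- The arm moves only by the tool drive_tool, never from a script. Its argument "targets" is a list of rows, each a list of 7 numbers: the turn, a rotation vector about the world's x, y, z scaled (see below), then the shift along the world's x, y, z scaled (see below), then the opening, from 0 (shut) to 1 (fully open). In form: [[rx, ry, rz, tx, ty, tz, jaw], ...]. A call has 1 to 12 rows; each row is the pose to reach, as a shift and turn from the pose commanded when the call began, turning the shorter way round; what a row does not reach only later rows make up. The controller multiplies each number of a shift by 250 mm and each number of a turn by 180 degrees. A row lasts 1/12 s, in which the tool goes at most 41.7 mm and 7.16 degrees, less where a joint would pass 70% of its speed; a pose out of reach is approached as far as the arm can. A call with a number of a shift or a turn outside -1 to 1 is refused whole. A call with a gripper value outside its range is refused whole. The fingers move at their own pace and stop on an object; "squeeze" is the grip in N (left out, the last holds). Time passes only in rows, so rows that repeat a pose let the fingers close. It gives the time, the measured TCP pose, the force, the opening and the grip force at its end, in the units of the state.
- observe(): the state, without advancing time (a new reading comes with each control period).
- snapshot(name): name is "side" or "top" or "wrist"; returns the picture (480x640x3 uint8, blue, green, red); there is no depth.
- camera_model(name): a dict with "mtx" (3x3 intrinsics, pixels), "eye" and "orientation" of the camera in the world. Camera axes: x right, y up, looking along -z (the intrinsics and any distortion apply to the point x, -y, -z); pixel columns grow to the right and rows downward; lengths in mm; the calibration is good to about 2 mm. A picture is of the moment at which its call begins: read the wrist's pose just before it. camera_model takes no time and is no camera call; for the wrist camera it gives the pose at the moment of the call.
- finish_job(): hands the job in; it is judged then, once.
The state is a dict: "clock": time; "joints": joint angles; "dq": joint speeds; "tau": joint torques, N m; "ee_pos": TCP position; "orientation": TCP orientation; "ft_force": force on the tool from outside, world axes, zero at the start; "wrist_torque": the same for the moment, N m; "opening": finger opening in mm; "finger_force": force on a finger pad.
Only numpy, scipy, OpenCV 4.12 (cv2) and the standard library are available. Lean on these libraries where they do the work, as an engineer would, in place of code of your own. Each camera call takes 0.05 s, during which the arm holds its last target. There are 200 camera calls.

## Working session

There is one attempt and no reset: what is moved stays moved. The work goes in short steps, Python scripts to look and compute and a tool call to move; the robot and the scene stay as the last step left them, time stands still between calls to the robot, and variables do not carry over. Pictures are saved under pics/ and viewed, at most 10 in all, crops included, and the job is handed in when it is done.

Besides the shell and the picture viewer there is one more tool, called after "Call:" as name([rows], argument=value, ...), one row to a line, values as JSON. drive_tool: Moves the arm, as the interface text tells. Its arguments: {"type":"object","properties":{"targets":{"type":"array","items":{"type":"array","items":{"type":"number"}}},"squeeze":{"type":"number"}},"required":["targets"]}

```bash
mkdir -p pics; ls
python3 - <<'E'
from station import *
import cv2,numpy as np
o=observe();print(o)
for n in("side","top"):
    c=camera_model(n);print(n,c)
    cv2.imwrite(f"pics/{n}0.png",snapshot(n))
E
```

```text
pics
{'clock': 0.0, 'joints': array([-1.30158373e+00,  1.24519522e-01,  1.65168971e+00,  9.74197220e-06,
        1.36748897e+00, -8.26300186e-02]), 'dq': array([-0.00089276, -0.00190426, -0.00013398,  0.00122823,  0.0001718 ,
       -0.00028036]), 'tau': array([ 9.76991141e-04, -4.23610103e+01, -3.65452945e+01,  8.22162997e-05,
        6.92911810e-03, -1.93949155e-06]), 'ee_pos': array([ 223.8038472 , -609.61190362,  234.93438589]), 'orientation': array([-1.04864085e-03,  9.84565341e-01,  1.75014231e-01, -9.33234032e-05]), 'ft_force': array([-0.09170374, -0.29423168, -0.46140245]), 'wrist_torque': array([0.02734969, 0.02493705, 0.04026479]), 'finger_force': 0.0, 'opening': 85.51847692944762}
side {'mtx': array([[485.35596376,   0.        , 311.84706175],
       [  0.        , 485.35596376, 237.08456341],
       [  0.        ,   0.        ,   1.        ]]), 'eye': array([451.09666059, 578.51389619, 746.56704087]), 'orientation': array([-0.05732139, -0.02468488,  0.38206811,  0.92202433])}
top {'mtx': array([[456.15654805,   0.        , 327.36264991],
       [  0.        , 456.15654805, 241.68739855],
       [  0.        ,   0.        ,   1.        ]]), 'eye': array([ 373.77795771,  -69.03406617, 1169.83033961]), 'orientation': array([-0.7010066 , -0.04837555,  0.06388798,  0.70863805])}
```

View pics/top0.png

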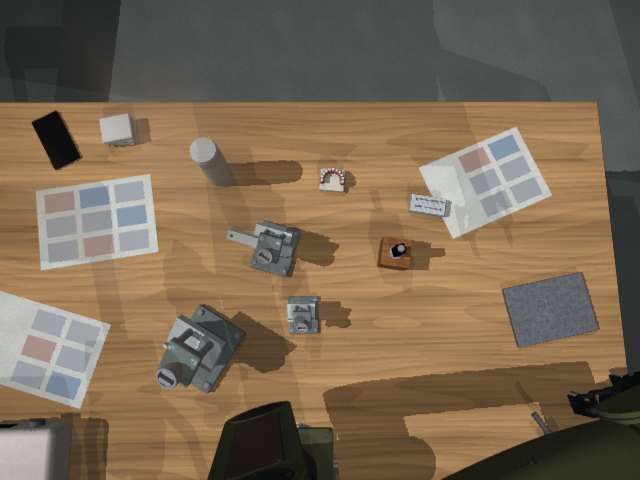

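View pics/side0.png

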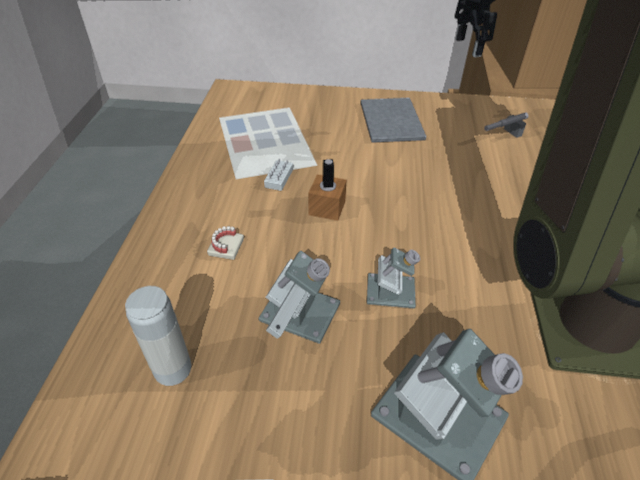

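The top view shows the jig with its bar at about (272,248), the bar's free end at (230,236), the stand at (396,253), the jaw at (332,180), the can at (210,160) and the rack at (429,205). The other two jigs are the wrong size and carry no bar. Next I'll get coarse positions and zoomed crops.

```bash
cat > h.py <<'E'
from station import *
import cv2,numpy as np
from scipy.spatial.transform import Rotation as R
def rot(q): return R.from_quat([q[1],q[2],q[3],q[0]])
def ray(c,uv):
    k=c["mtx"]; d=np.array([(uv[0]-k[0,2])/k[0,0],-(uv[1]-k[1,2])/k[1,1],-1.])
    return np.array(c["eye"]),rot(c["orientation"]).apply(d)
def onplane(c,uv,z):
    e,d=ray(c,uv); return e+d*(z-e[2])/d[2]
def proj(c,p):
    q=rot(c["orientation"]).inv().apply(np.atleast_2d(p)-c["eye"]); k=c["mtx"]
    return np.c_[k[0,0]*q[:,0]/-q[:,2]+k[0,2],-k[1,1]*q[:,1]/-q[:,2]+k[1,2]]
def tri(*obs):  # (cam,uv) pairs
    A=np.zeros((3,3));b=np.zeros(3);L=[]
    for c,uv in obs:
        e,d=ray(c,uv);d=d/np.linalg.norm(d);P=np.eye(3)-np.outer(d,d);A+=P;b+=P@e;L.append((P,e))
    x=np.linalg.solve(A,b); return x,[round(float(np.linalg.norm(P@(x-e))),1) for P,e in L]
E
python3 - <<'E'
from h import *
t,s=camera_model("top"),camera_model("side")
T,S=cv2.imread("pics/top0.png"),cv2.imread("pics/side0.png")
print("stand",onplane(t,(396,253),65),tri((t,(399,249)),(s,(328,162))))
print("screw",tri((t,(265,256)),(s,(318,268))))
print("barend",tri((t,(230,235)),(s,(277,329))))
for n,p in(("jaw",(332,180)),("can",(205,150)),("rack",(429,205))): print(n,onplane(t,p,{'jaw':35,'can':190,'rack':22}[n]))
def crop(I,x,y,w,h): return cv2.resize(I[y:y+h,x:x+w],(400,300),interpolation=cv2.INTER_CUBIC)
im=np.vstack([np.hstack([crop(T,222,210,88,66),crop(S,250,243,104,78)]),np.hstack([crop(T,366,222,64,48),crop(S,290,150,80,60)])])
cv2.imwrite("pics/c1.png",im)
E
```

```text
stand [ 521.137613   -262.42142137   65.        ] (array([ 522.02112978, -257.8495549 ,  132.87727367]), [0.7, 0.7])
screw (array([507.6371396 ,  48.96441352, 141.89164438]), [0.7, 0.7])
barend (array([564.81906034, 139.39564354,  87.42053854]), [0.7, 0.7])
jaw [ 716.42404287 -109.12068205   35.        ]
can [740.78724421 179.38103821 190.        ]
rack [ 651.6484556  -360.44254797   22.        ]
```

View pics/c1.png

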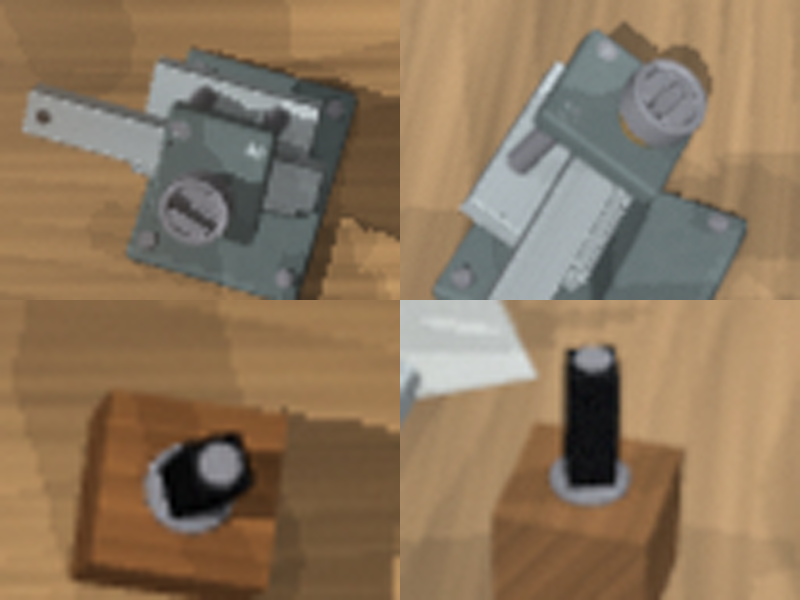

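Run:
```python
from h import *
o=observe();c=camera_model("wrist");r=rot(o["orientation"]);print(c["mtx"],r.as_matrix().round(3))
print("eye in tool",r.inv().apply(c["eye"]-o["ee_pos"]),(r.inv()*rot(c["orientation"])).as_matrix().round(3))
```

```text
[[351.97783619   0.         325.5555994 ]
 [  0.         351.97783619 236.88267466]
 [  0.           0.           1.        ]] [[ 0.939  0.345 -0.   ]
 [ 0.345 -0.939  0.002]
 [ 0.    -0.002 -1.   ]]
eye in tool [  80.77910206    0.82482922 -137.57098952] [[-0.     0.949  0.316]
 [ 1.     0.    -0.   ]
 [-0.     0.316 -0.949]]
```

Call:
drive_tool([
  [0, 0, 0, 0.12, 0.13, 0.03, 1],
  [0, 0, 0, 0.24, 0.26, 0.06, 1],
  [0, 0, 0, 0.36, 0.39, 0.1, 1],
  [0, 0, 0, 0.48, 0.52, 0.13, 1],
  [0, 0, 0, 0.6, 0.65, 0.16, 1],
  [0, 0, 0, 0.72, 0.78, 0.2, 1],
  [0, 0, 0, 0.84, 0.88, 0.2, 1],
  [0, 0, 0, 0.9, 1, 0.2, 1],
  [0, 0, 0, 0.9, 1, 0.2, 1],
])

```text
clock: 0.85
ee_pos: [451.7, -355.8, 286.4]
orientation: [-0.001, 0.984, 0.178, 0.001]
ft_force: [-1.1, -0.2, -0.6]
opening: 85.2
finger_force: 0.0
```

Call:
drive_tool([
  [0, 0, 0, 0.1, 0.13, 0.0, 1],
  [0, 0, 0, 0.2, 0.26, 0.0, 1],
  [0, 0, 0, 0.2, 0.36, 0, 1],
  [0, 0, 0, 0.2, 0.36, 0, 1],
  [0, 0, 0, 0.2, 0.36, 0, 1],
])

```text
clock: 1.27
ee_pos: [498.9, -269.4, 285.7]
orientation: [-0.0, 0.984, 0.176, -0.0]
ft_force: [0.5, -0.6, -0.9]
opening: 85.0
finger_force: 0.0
```

Run:
```python
from h import *
import json
c=camera_model("wrist");I=snapshot("wrist");cv2.imwrite("pics/w1.png",I)
json.dump({k:np.array(v).tolist() for k,v in c.items()},open("w1.json","w"))
print(observe()["dq"].round(3))
```

```text
[-0.026  0.008 -0.008  0.002 -0.002  0.003]
```

View pics/w1.png

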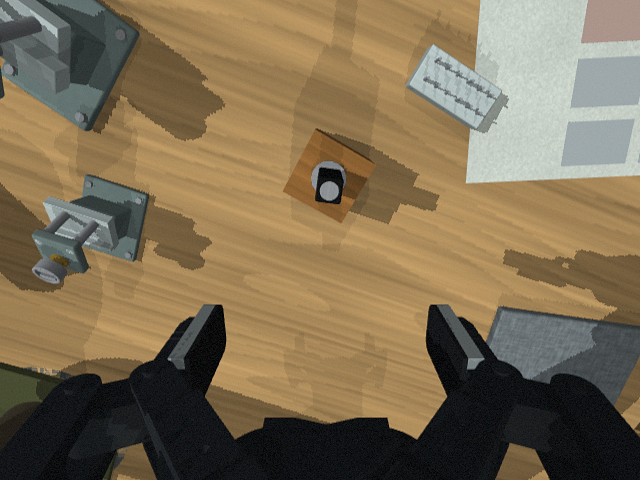

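Run:
```python
from h import *
import json
c=json.load(open("w1.json"));I=cv2.imread("pics/w1.png")
x0,y0=280,120
C=I[y0:y0+110,x0:x0+100];hsv=cv2.cvtColor(C,cv2.COLOR_BGR2HSV)
blk=(C.max(2)<60).astype(np.uint8)
n,l,st,ce=cv2.connectedComponentsWithStats(blk);print(st,ce+[x0,y0])
gry=((hsv[...,1]<60)&(C.max(2)>90)).astype(np.uint8)
n,l2,st2,ce2=cv2.connectedComponentsWithStats(gry)
for s,e in zip(st2,ce2):
    if s[4]>15: print("grey",s,e+[x0,y0])
i=1+np.argmax(st[1:,4]);ys,xs=np.where(l==i)
print(cv2.minAreaRect(np.c_[xs+x0,ys+y0].astype(np.float32)))
g2=[(s,e) for s,e in zip(st2[1:],ce2[1:]) if s[4]>15]
for s,e in g2: print(onplane(c,e+[x0,y0],131),onplane(c,e+[x0,y0],69))
cv2.imwrite("pics/c2.png",cv2.resize(C,(500,550),interpolation=cv2.INTER_NEAREST))
```

```text
[[    0     0   100   110 10437]
 [   37     9     2     2     2]
 [   42    12     1     1     1]
 [   47    15     1     1     1]
 [   49    16     1     1     1]
 [   53    18     1     1     1]
 [   57    21     1     1     1]
 [   59    22     1     1     1]
 [   64    25     1     1     1]
 [   66    26     2     2     2]
 [   69    28     1     1     1]
 [   74    31     1     1     1]
 [   76    32     1     1     1]
 [   78    33     2     2     2]
 [   81    35     1     1     1]
 [   83    36     1     1     1]
 [   85    37     2     2     2]
 [   88    39     1     1     1]
 [   35    48    29    36   542]] [[329.48270576 174.10970585]
 [317.5        129.5       ]
 [322.         132.        ]
 [327.         135.        ]
 [329.         136.        ]
 [333.         138.        ]
 [337.         141.        ]
 [339.         142.        ]
 [344.         145.        ]
 [346.5        146.5       ]
 [349.         148.        ]
 [354.         151.        ]
 [356.         152.        ]
 [358.5        153.5       ]
 [361.         155.        ]
 [363.         156.        ]
 [365.5        157.5       ]
 [368.         159.        ]
 [329.20848708 183.12361624]]
grey [    0     0   100   110 10396] [329.63197384 174.15390535]
grey [ 31  41  35  29 309] [325.66990291 170.82524272]
grey [ 40  61  19  20 293] [328.76450512 190.57337884]
((329.41998291015625, 185.5599822998047), (25.880109786987305, 33.799705505371094), 8.130102157592773)Traceback (most recent call last):
  File "<stdin>", line 15, in <module>
  File "h.py", line 9, in onplane
    e,d=ray(c,uv); return e+d*(z-e[2])/d[2]
        ~~~^^^^^^
  File "h.py", line 6, in ray
    k=c["mtx"]; d=np.array([(uv[0]-k[0,2])/k[0,0],-(uv[1]-k[1,2])/k[1,1],-1.])
                                   ~^^^^^
TypeError: list indices must be integers or slices, not tuple
```

```bash
sed -i 's/k=c\["mtx"\]/k=np.array(c["mtx"])/' h.py
python3 - <<'E'
from h import *
import json
c=json.load(open("w1.json"));I=cv2.imread("pics/w1.png")
x0,y0=280,120
C=I[y0:y0+110,x0:x0+100]
p=onplane(c,(328.76,190.57),131);print("top centre",p)
blk=(C.max(2)<60).astype(np.uint8);n,l,st,ce=cv2.connectedComponentsWithStats(blk);m=l==n-1
cols=np.where(m.any(0))[0];bot=[np.where(m[:,k])[0].max()+y0 for k in cols];top=[np.where(m[:,k])[0].min()+y0 for k in cols]
print(list(zip((cols+x0).tolist(),top,bot)))
E
```

```text
top centre [ 522.88477755 -264.28640276  131.        ]
[(315, np.int64(196), np.int64(199)), (316, np.int64(190), np.int64(200)), (317, np.int64(181), np.int64(200)), (318, np.int64(174), np.int64(201)), (319, np.int64(169), np.int64(201)), (320, np.int64(168), np.int64(201)), (321, np.int64(168), np.int64(201)), (322, np.int64(168), np.int64(201)), (323, np.int64(168), np.int64(201)), (324, np.int64(168), np.int64(201)), (325, np.int64(168), np.int64(202)), (326, np.int64(168), np.int64(202)), (327, np.int64(169), np.int64(202)), (328, np.int64(169), np.int64(202)), (329, np.int64(169), np.int64(202)), (330, np.int64(169), np.int64(202)), (331, np.int64(169), np.int64(202)), (332, np.int64(169), np.int64(202)), (333, np.int64(169), np.int64(203)), (334, np.int64(170), np.int64(203)), (335, np.int64(170), np.int64(203)), (336, np.int64(170), np.int64(203)), (337, np.int64(170), np.int64(203)), (338, np.int64(170), np.int64(203)), (339, np.int64(170), np.int64(203)), (340, np.int64(171), np.int64(201)), (341, np.int64(173), np.int64(195)), (342, np.int64(177), np.int64(189)), (343, np.int64(180), np.int64(182))]
```

Call:
drive_tool([
  [0, 0, -0.02, 0.05, 0.012, -0.1, 1],
  [0, 0, -0.041, 0.096, 0.024, -0.2, 1],
  [0, 0, -0.041, 0.096, 0.024, -0.3, 1],
  [0, 0, -0.041, 0.096, 0.024, -0.42, 1],
  [0, 0, -0.041, 0.096, 0.024, -0.52, 1],
  [0, 0, -0.041, 0.096, 0.024, -0.62, 1],
  [0, 0, -0.041, 0.096, 0.024, -0.708, 1],
  [0, 0, -0.041, 0.096, 0.024, -0.708, 1],
  [0, 0, -0.041, 0.096, 0.024, -0.708, 0],
  [0, 0, -0.041, 0.096, 0.024, -0.708, 0],
  [0, 0, -0.041, 0.096, 0.024, -0.708, 0],
  [0, 0, -0.041, 0.096, 0.024, -0.708, 0],
], squeeze=60)

```text
clock: 2.32
ee_pos: [524.0, -265.2, 111.5]
orientation: [0.001, 0.994, 0.111, 0.001]
ft_force: [0.7, -0.7, 0.2]
opening: 38.7
finger_force: 0.0
```

Call:
drive_tool([
  [0, 0, 0, 0, 0, 0, 0],
  [0, 0, 0, 0, 0, 0, 0],
  [0, 0, 0, 0, 0, 0, 0],
  [0, 0, 0, 0, 0, 0, 0],
  [0, 0, 0, 0, 0, 0, 0],
], squeeze=60)

```text
clock: 2.73
ee_pos: [523.7, -264.7, 110.8]
orientation: [0.001, 0.994, 0.111, 0.001]
ft_force: [-0.7, 0.4, 5.8]
opening: 20.9
finger_force: 59.7
```

Call:
drive_tool([
  [0, 0, 0, 0, 0, 0.1, 0],
  [0, 0, 0, 0, 0, 0.2, 0],
  [0, 0, 0, 0, 0, 0.32, 0],
  [0, 0, 0, 0, 0, 0.44, 0],
  [0, 0, 0, 0, 0, 0.56, 0],
  [0, 0, 0, 0, 0.1, 0.6, 0],
  [0, 0, 0, 0, 0.1, 0.6, 0],
  [0, 0, 0, 0, 0.1, 0.6, 0],
])

```text
clock: 3.4
ee_pos: [523.1, -238.6, 259.7]
orientation: [0.0, 0.994, 0.112, 0.0]
ft_force: [-0.2, -0.1, -1.4]
opening: 21.3
finger_force: 59.6
```

Run:
```python
from h import *
o=observe();r=rot(o["orientation"]);S=snapshot("side");W=snapshot("wrist");cv2.imwrite("pics/s2.png",S);cv2.imwrite("pics/w2.png",W)
s=camera_model("side");w=camera_model("wrist")
tip=o["ee_pos"]+r.apply([0,0,101]);print(o["ee_pos"],o["opening"],o["joints"].round(3),o["ft_force"])
u,v=proj(s,tip)[0];u2,v2=proj(w,tip)[0];print(u,v,u2,v2, r.as_matrix().round(3))
def crop(I,u,v,h): u,v=int(u),int(v);return cv2.resize(I[max(0,v-h):v+h,u-h:u+h],(400,400),interpolation=cv2.INTER_NEAREST)
cv2.imwrite("pics/c3.png",np.hstack([crop(S,u,v-15,30),crop(W,u2,v2,60)]))
```

```text
[ 523.11846464 -238.599842    259.74906129] 21.340698214759946 [-0.521 -0.056  1.795 -0.     1.401  0.825] [-0.20019864 -0.14608358 -1.374122  ]
327.0817628618772 157.26562572627074 324.402251362652 238.29126351158484 [[ 0.975  0.223  0.001]
 [ 0.223 -0.975 -0.001]
 [ 0.001  0.001 -1.   ]]
```

View pics/c3.png

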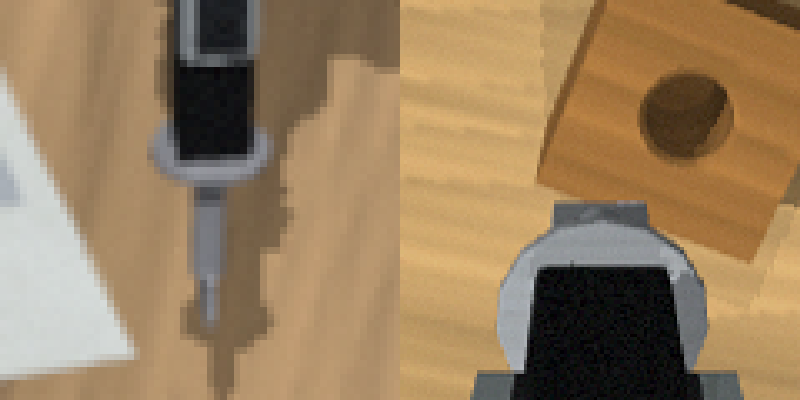

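The blade lies wide along tool y, is centred, and its edge is about 101 mm ahead of the TCP. Its yaw relative to the tool is zero. Next I'll work out the jig pose and a pre-insert pose.

```bash
cat >> h.py <<'E'
def axes(psi):
    a=np.array([-.5*np.cos(psi),-.5*np.sin(psi),.75**.5]);y=np.array([-np.sin(psi),np.cos(psi),0]);return np.cross(y,a),y,a
def toolR(psi,r):
    x,y,a=axes(psi); t=R.from_rotvec(-r*a).apply(y); return R.from_matrix(np.c_[np.cross(t,-a),t,-a])
E
python3 - <<'E'
from h import *
t,s,w=camera_model("top"),camera_model("side"),camera_model("wrist")
f=lambda x,y:(222+.22*x-.4,210+.22*y-.4)
C=[onplane(t,f(*p),12)[:2] for p in((128,258),(296,302),(357,95),(190,48))]
for i in range(4):
    d=C[(i+1)%4]-C[i];print(C[i].round(1),np.linalg.norm(d).round(1),np.degrees(np.arctan2(d[1],d[0])).round(1))
print("mean",np.mean(C,0))
top=f(193,208);sd=(250+.26*265-.4,243+.26*95-.4)
h,e=tri((t,top),(s,sd));print("rim",h,e)
print("bar end corners",onplane(t,f(30,88),85),onplane(t,f(165,130),85))
sa,sb=[onplane(t,f(*p),h[2]) for p in((165,190),(215,228))];print("slot heading",np.degrees(np.arctan2(*(sa-sb)[1::-1])))
print("hole",onplane(w,(349.9,213.1),65))
E
```

```text
[497.6 102.3] 97.2 -105.3
[472.    8.5] 122.1 -16.3
[589.1 -25.9] 98.8 73.5
[617.1  68.9] 124.1 164.4
mean [543.93441924  38.43979532]
rim [507.60960479  50.6597791  145.84576426] [0.3, 0.3]
bar end corners [580.78643387 144.51047472  85.        ] [557.57440647  72.92727896  85.        ]
slot heading 52.32169493139567
hole [ 522.62466514 -263.66804934   65.        ]
```

Run:
```python
from h import *
t,s=camera_model("top"),camera_model("side")
print("bigscrew",tri((t,(167,378)),(s,(508,375))),"small",tri((t,(302,326)),(s,(412,258))))
o=observe();r0=rot(o["orientation"]);x,y,a=axes(-.278)
print("a",a);rv=(toolR(-.278,.37)*r0.inv()).as_rotvec();print(rv/np.pi,np.degrees(np.linalg.norm(rv)))
print(np.array([507.6,50.7,145.2])+141*a-o["ee_pos"], o["ee_pos"])
```

```text
bigscrew (array([248.06429046, 241.9655834 , 193.72165155]), [1.6, 1.6]) small (array([347.78935232, -32.5813416 , 100.13528399]), [1.1, 1.1])
a [-0.48080311  0.13721649  0.8660254 ]
[-0.20447031 -0.03332069  0.70294668] 131.9109477680801
[-82.49063596 308.98317898   9.7733505 ] [ 522.29739695 -238.93565345  257.53623143]
```

Call:
drive_tool([
  [-0.0102, -0.0017, 0.0351, -0.03, 0.08, 0.02, 0],
  [-0.0204, -0.0033, 0.0703, -0.06, 0.16, 0.04, 0],
  [-0.0307, -0.005, 0.1054, -0.09, 0.24, 0.06, 0],
  [-0.0409, -0.0067, 0.1406, -0.12, 0.32, 0.06, 0],
  [-0.0511, -0.0083, 0.1757, -0.15, 0.4, 0.06, 0],
  [-0.0613, -0.01, 0.2109, -0.18, 0.48, 0.06, 0],
  [-0.0716, -0.0117, 0.246, -0.21, 0.56, 0.06, 0],
  [-0.0818, -0.0133, 0.2812, -0.24, 0.64, 0.06, 0],
  [-0.092, -0.015, 0.3163, -0.27, 0.72, 0.06, 0],
  [-0.1022, -0.0167, 0.3515, -0.3, 0.8, 0.06, 0],
  [-0.1125, -0.0183, 0.3866, -0.33, 0.9, 0.06, 0],
  [-0.1227, -0.02, 0.4218, -0.33, 0.98, 0.06, 0],
])

```text
clock: 4.5
ee_pos: [438.9, 6.6, 272.1]
orientation: [0.179, 0.696, 0.695, 0.008]
ft_force: [1.3, -0.6, -2.0]
opening: 20.8
finger_force: 59.6
```

Call:
drive_tool([
  [-0.0102, -0.0017, 0.0351, 0, 0.08, 0.0, 0],
  [-0.0204, -0.0033, 0.0703, 0, 0.16, 0, 0],
  [-0.0307, -0.005, 0.1054, 0, 0.256, 0, 0],
  [-0.0409, -0.0067, 0.1406, 0, 0.256, -0.01, 0],
  [-0.0511, -0.0083, 0.1757, 0, 0.256, -0.02, 0],
  [-0.0613, -0.01, 0.2109, 0, 0.256, -0.02, 0],
  [-0.0716, -0.0117, 0.246, 0, 0.256, -0.02, 0],
  [-0.0818, -0.0133, 0.2812, 0, 0.256, -0.02, 0],
  [-0.0818, -0.0133, 0.2812, 0, 0.256, -0.02, 0],
  [-0.0818, -0.0133, 0.2812, 0, 0.256, -0.02, 0],
  [-0.0818, -0.0133, 0.2812, 0, 0.256, -0.02, 0],
])

```text
clock: 5.42
ee_pos: [440.3, 69.5, 268.3]
orientation: [0.257, 0.309, 0.916, 0.012]
ft_force: [0.9, 0.5, -1.5]
opening: 20.7
finger_force: 59.5
```

Run:
```python
from h import *
import json
o=observe();r=rot(o["orientation"]);w=camera_model("wrist");W=snapshot("wrist");cv2.imwrite("pics/w3.png",W)
json.dump({k:np.array(v).tolist() for k,v in w.items()},open("w3.json","w"))
print(o["ee_pos"],o["joints"].round(2),np.degrees((toolR(-.278,.37)*r.inv()).magnitude()))
print("tip px",proj(w,o["ee_pos"]+r.apply([0,0,101])),"rim px",proj(w,[507.6,50.7,145.2]))
```

```text
[440.29867021  69.5161966  268.3207679 ] [ 0.17 -0.69  2.3  -0.25  1.06 -0.69] 0.2372846353201133
tip px [[326.83687897 238.63248381]] rim px [[326.71675016 222.05448712]]
```

View pics/w3.png

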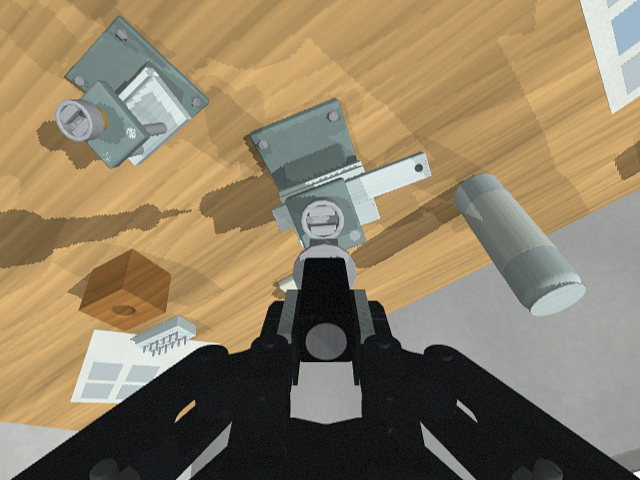

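Run:
```python
import cv2
I=cv2.imread("pics/w3.png");cv2.imwrite("pics/c4.png",cv2.resize(I[190:265,277:377],(800,600),interpolation=cv2.INTER_CUBIC))
```

```text
(no output)
```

View pics/c4.png

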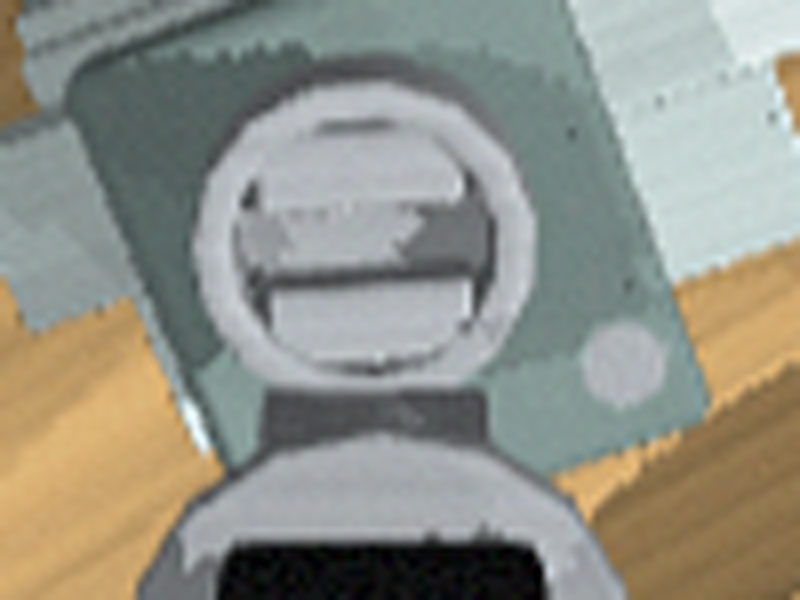

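Run:
```python
from h import *
import json
w=json.load(open("w3.json"));o=observe();r=rot(o["orientation"])
for uv in((325.5,218.7),(324,219.5)):
    p=onplane(w,uv,144.7);print(p,"in tool",r.inv().apply(p-o["ee_pos"]))
x,y,a=axes(-.278);t=camera_model("top");f=(222+.22*193-.4,210+.22*208-.4);p=onplane(t,f,144.7);print("top",p,r.inv().apply(p-o["ee_pos"]))
print(o["ee_pos"],"tool axes in world\n",r.as_matrix().round(3))
```

```text
[504.18869368  51.93066526 144.7       ] in tool [  4.0541911   -1.27494907 140.3810058 ]
[504.04366065  50.51245063 144.7       ] in tool [  3.34215913  -2.50388948 140.50381963]
top [508.02119364  50.78786501 144.7       ] [ 8.04764211e-01 -5.99464911e-02  1.42370740e+02]
[440.43951379  69.67592607 268.57912065] tool axes in world
 [[-0.677  0.558  0.479]
 [ 0.571  0.809 -0.136]
 [-0.463  0.182 -0.867]]
```

Call:
drive_tool([
  [0, 0, 0, 0.015, -0.004, -0.035, 0],
  [0, 0, 0, 0.03, -0.009, -0.07, 0],
  [0, 0, 0, 0.049, -0.014, -0.109, 0],
  [0, 0, 0, 0.049, -0.014, -0.109, 0],
  [0, 0, 0, 0.049, -0.014, -0.109, 0],
  [0, 0, 0, 0.049, -0.014, -0.109, 0],
])

```text
clock: 5.97
ee_pos: [452.7, 66.3, 241.7]
orientation: [0.258, 0.307, 0.916, 0.013]
ft_force: [0.3, -0.5, -0.6]
opening: 20.8
finger_force: 59.6
```

Run:
```python
from h import *
o=observe();w=camera_model("wrist");W=snapshot("wrist");cv2.imwrite("pics/w4.png",W)
r=rot(o["orientation"]);print(o["ee_pos"],o["ft_force"],proj(w,o["ee_pos"]+r.apply([[0,0,101],[0,0,111]])))
cv2.imwrite("pics/c5.png",cv2.resize(W[190:265,277:377],(800,600),interpolation=cv2.INTER_CUBIC))
```

```text
[452.71809912  66.31380471 241.69704295] [ 0.30020202 -0.54963462 -0.62654348] [[326.84005166 238.6123808 ]
 [326.79198643 234.28409196]]
```

View pics/c5.png

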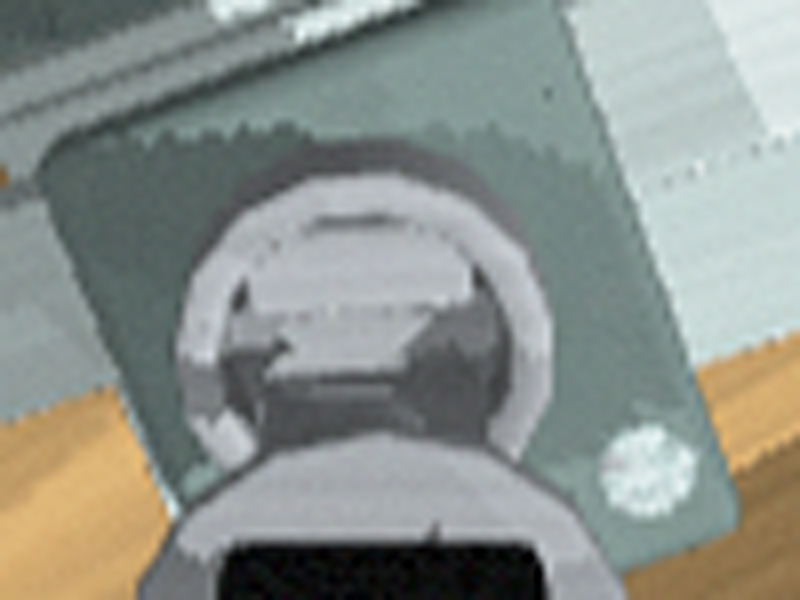

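Call:
drive_tool([
  [0, 0, 0, 0.015, -0.0065, -0.032, 0],
  [0, 0, 0, 0.015, -0.0065, -0.032, 0],
  [0, 0, 0, 0.02, -0.008, -0.04, 0],
  [0, 0, 0, 0.0245, -0.009, -0.05, 0],
  [0, 0, 0, 0.0245, -0.009, -0.05, 0],
  [0, 0, 0, 0.0245, -0.009, -0.05, 0],
])

```text
clock: 6.52
ee_pos: [458.8, 64.0, 229.2]
orientation: [0.258, 0.307, 0.916, 0.013]
ft_force: [-0.1, -0.2, -1.0]
opening: 20.8
finger_force: 59.6
```

Call:
drive_tool([
  [0, 0, 0, 0.006, -0.0016, -0.0104, 0],
  [0, 0, 0, 0.006, -0.0016, -0.0104, 0],
  [0, 0, 0, 0.006, -0.0016, -0.0104, 0],
])

```text
clock: 6.77
ee_pos: [460.3, 63.6, 226.7]
orientation: [0.258, 0.307, 0.916, 0.013]
ft_force: [-0.6, 0.5, -0.7]
opening: 21.0
finger_force: 59.6
```

Call:
drive_tool([
  [0, 0, 0, 0.006, -0.0016, -0.0104, 0],
  [0, 0, 0, 0.006, -0.0016, -0.0104, 0],
  [0, 0, 0, 0.006, -0.0016, -0.0104, 0],
])

```text
clock: 7.02
ee_pos: [461.8, 63.2, 224.2]
orientation: [0.258, 0.307, 0.916, 0.013]
ft_force: [-0.3, -0.6, -1.1]
opening: 20.8
finger_force: 59.6
```

Call:
drive_tool([
  [0, 0, 0, 0.004, -0.001, -0.007, 0],
  [0, 0, 0, 0.004, -0.001, -0.007, 0],
  [0, 0, 0, 0.004, -0.001, -0.007, 0],
])

```text
clock: 7.27
ee_pos: [462.9, 63.1, 224.2]
orientation: [0.258, 0.308, 0.916, 0.013]
ft_force: [-9.1, 1.6, 8.1]
opening: 21.2
finger_force: 61.4
```

Call:
drive_tool([
  [0, 0, 0, 0.004, -0.001, -0.007, 0],
  [0, 0, 0, 0.004, -0.001, -0.007, 0],
  [0, 0, 0, 0.004, -0.001, -0.007, 0],
])

```text
clock: 7.52
ee_pos: [463.9, 63.0, 224.3]
orientation: [0.258, 0.308, 0.916, 0.013]
ft_force: [-18.1, 2.2, 16.7]
opening: 20.8
finger_force: 63.2
```

Call:
drive_tool([
  [0, 0, 0, -0.0065, 0.0015, 0.0118, 0],
  [0, 0, 0, -0.0065, 0.0015, 0.0118, 0],
  [0, 0, 0, -0.0065, 0.0015, 0.0118, 0],
])

```text
clock: 7.77
ee_pos: [462.5, 63.2, 224.2]
orientation: [0.258, 0.307, 0.916, 0.013]
ft_force: [-2.1, 0.9, 4.1]
opening: 21.1
finger_force: 60.4
```

```bash
cat > st.py <<'E'
from h import *
o=observe();x,y,a=axes(-.278);r=rot(o["orientation"]);t=r.apply([0,1,0])
print(o["clock"],o["ee_pos"].round(1),"Ftool",r.inv().apply(o["ft_force"]).round(1),"Tq tool",r.inv().apply(o["wrist_torque"]).round(3),
"tip",(o["ee_pos"]+r.apply([0,0,101])).round(1),"r blade",np.arctan2(-t@np.cross(a,y),t@y).round(3),"tilt",np.degrees(np.arccos(-r.apply([0,0,1])@a)).round(2),"j",o["joints"].round(2))
E
python3 st.py
```

```text
7.7667 [462.5  63.2 224.2] Ftool [ 0.   0.3 -4.7] Tq tool [ 0.053  0.258 -0.028] tip [511.1  49.6 136.7] r blade 0.37 tilt 0.15 j [ 0.14 -0.6   2.33 -0.25  0.94 -0.69]
```

Call:
drive_tool([
  [0.018, -0.005, -0.032, 0, 0, 0, 0],
  [0.036, -0.01, -0.064, 0, 0, 0, 0],
  [0.0535, -0.0153, -0.0965, 0.001, 0, -0.0017, 0],
  [0.0535, -0.0153, -0.0965, 0.001, 0, -0.0017, 0],
  [0.0535, -0.0153, -0.0965, 0.001, 0, -0.0017, 0],
])

```text
clock: 8.18
ee_pos: [462.7, 63.4, 223.7]
orientation: [0.252, 0.461, 0.849, 0.058]
ft_force: [-1.9, 2.6, 1.5]
opening: 20.7
finger_force: 60.3
```

```bash
python3 st.py
```

```text
8.1833 [462.7  63.4 223.7] Ftool [ 2.4  0.6 -2.6] Tq tool [ 0.042  0.516 -0.064] tip [511.4  49.8 136.2] r blade 0.717 tilt 0.18 j [ 0.14 -0.6   2.33 -0.25  0.94 -0.34]
```

Call:
drive_tool([
  [0.0184, -0.005, -0.0331, 0.001, 0, -0.001, 0],
  [0.0368, -0.01, -0.0662, 0.002, 0, -0.003, 0],
  [0.055, -0.016, -0.099, 0.003, 0, -0.005, 0],
  [0.0735, -0.021, -0.1323, 0.0036, -0.001, -0.0066, 0],
  [0.0735, -0.021, -0.1323, 0.0036, -0.001, -0.0066, 0],
  [0.0735, -0.021, -0.1323, 0.0036, -0.001, -0.0066, 0],
])

```text
clock: 8.68
ee_pos: [463.8, 62.7, 222.3]
orientation: [0.233, 0.648, 0.715, 0.116]
ft_force: [-0.6, -0.2, 2.5]
opening: 20.9
finger_force: 60.2
```

```bash
python3 st.py
```

```text
8.6833 [463.8  62.7 222.3] Ftool [-0.6  0.6 -2.4] Tq tool [ 0.018 -0.09  -0.062] tip [512.6  49.1 134.9] r blade 1.195 tilt 0.19 j [ 0.14 -0.6   2.33 -0.25  0.93  0.14]
```

Call:
drive_tool([
  [0.0184, -0.005, -0.0331, 0.001, 0, -0.001, 0],
  [0.0368, -0.01, -0.0662, 0.002, 0, -0.003, 0],
  [0.055, -0.016, -0.099, 0.003, 0, -0.005, 0],
  [0.0705, -0.02, -0.127, 0.0036, -0.001, -0.0064, 0],
  [0.0705, -0.02, -0.127, 0.0036, -0.001, -0.0064, 0],
  [0.0705, -0.02, -0.127, 0.0036, -0.001, -0.0064, 0],
])

```text
clock: 9.18
ee_pos: [464.7, 62.1, 220.8]
orientation: [0.201, 0.795, 0.549, 0.166]
ft_force: [-0.2, -2.7, 4.9]
opening: 20.9
finger_force: 60.2
```

```bash
python3 st.py
```

```text
9.1833 [464.7  62.1 220.8] Ftool [-2.4  3.1 -4. ] Tq tool [-0.563 -0.731 -0.082] tip [513.6  48.2 133.5] r blade 1.655 tilt 0.19 j [ 0.13 -0.59  2.33 -0.25  0.93  0.6 ]
```

Call:
drive_tool([
  [-0.0153, 0.0043, 0.0276, 0, 0, 0, 0],
  [-0.0306, 0.0087, 0.0552, 0, 0, 0, 0],
  [-0.0306, 0.0087, 0.0552, -0.01, 0.003, 0.018, 0],
  [-0.0306, 0.0087, 0.0552, -0.03, 0.009, 0.054, 0],
  [-0.0306, 0.0087, 0.0552, -0.05, 0.014, 0.09, 0],
  [-0.0306, 0.0087, 0.0552, -0.077, 0.022, 0.139, 0],
  [-0.0306, 0.0087, 0.0552, -0.077, 0.022, 0.139, 0],
  [-0.0306, 0.0087, 0.0552, -0.077, 0.022, 0.139, 0],
])

```text
clock: 9.85
ee_pos: [445.0, 68.5, 256.0]
orientation: [0.215, 0.737, 0.623, 0.147]
ft_force: [0.4, -0.0, -2.0]
opening: 21.1
finger_force: 59.7
```

```bash
python3 st.py;python3 - <<'E'
from h import *
W=snapshot("wrist");cv2.imwrite("pics/w5.png",W)
cv2.imwrite("pics/c6.png",cv2.resize(W[190:265,277:377],(800,600),interpolation=cv2.INTER_CUBIC))
E
```

```text
9.85 [445.   68.5 256. ] Ftool [ 0.2 -0.7  1.9] Tq tool [0.403 0.043 0.004] tip [493.9  54.9 168.7] r blade 1.461 tilt 0.26 j [ 0.16 -0.67  2.32 -0.25  1.03  0.4 ]
```

View pics/c6.png

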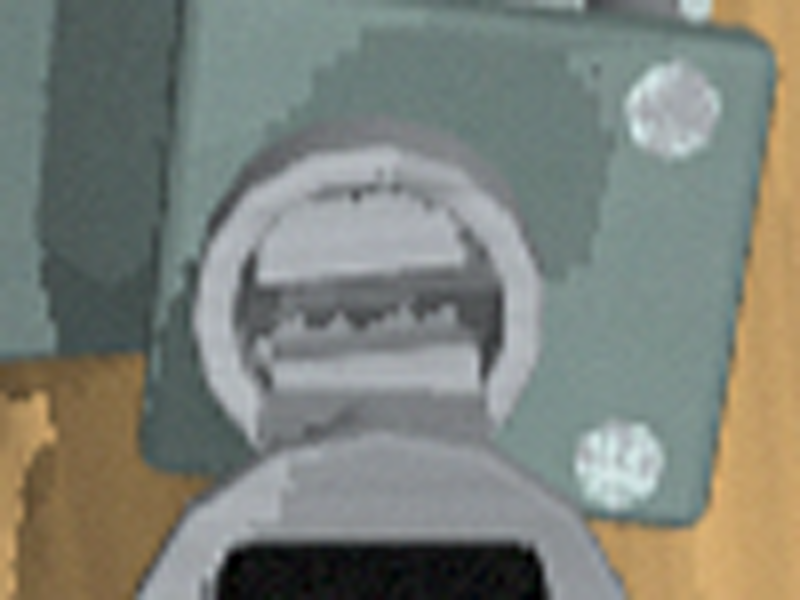

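Call:
drive_tool([
  [0, 0, 0, 0, -0.1, 0.05, 0],
  [0.0076, 0.0267, 0, 0.03, -0.24, 0.06, 0],
  [0.0152, 0.0534, 0, 0.06, -0.38, 0.06, 0],
  [0.0229, 0.0801, 0, 0.1, -0.52, 0.06, 0],
  [0.0305, 0.1069, 0, 0.14, -0.66, 0.06, 0],
  [0.0381, 0.1336, 0, 0.18, -0.8, 0.06, 0],
  [0.0457, 0.1603, 0, 0.22, -0.94, 0.06, 0],
  [0.0457, 0.1603, 0, 0.26, -1, 0.04, 0],
  [0.0457, 0.1603, 0, 0.312, -1, 0.04, 0],
  [0.0457, 0.1603, 0, 0.312, -1, 0.04, 0],
  [0.0457, 0.1603, 0, 0.312, -1, 0.04, 0],
])

```text
clock: 10.82
ee_pos: [522.8, -182.0, 263.3]
orientation: [-0.001, 0.764, 0.645, 0.0]
ft_force: [-0.0, -0.7, -1.2]
opening: 20.8
finger_force: 59.7
```

Call:
drive_tool([
  [0, 0, 0, 0, -0.1, 0, 0],
  [0, 0, 0, 0, -0.2, 0, 0],
  [0, 0, 0, 0, -0.29, 0, 0],
  [0, 0, 0, 0, -0.33, 0, 0],
  [0, 0, 0, 0, -0.33, 0, 0],
  [0, 0, 0, 0, -0.33, 0, 0],
])

```text
clock: 11.32
ee_pos: [522.6, -263.6, 264.8]
orientation: [-0.001, 0.764, 0.645, 0.001]
ft_force: [0.0, 1.0, -1.4]
opening: 20.8
finger_force: 59.6
```

Run:
```python
from h import *
o=observe();r=rot(o["orientation"]);M=r.as_matrix();z=M[:,2];t=np.array([0,0,-1.])
c=np.cross(z,t);print(o["ee_pos"],M.round(3).tolist(),"rv/pi",c/np.pi,o["joints"].round(2))
w=camera_model("wrist");cv2.imwrite("pics/w6.png",snapshot("wrist"))
I=cv2.imread("pics/w6.png");tip=o["ee_pos"]+r.apply([0,0,101]);print("tip",tip,proj(w,[tip,[522.6,-263.7,65]]))
u,v=proj(w,[522.6,-263.7,65])[0].astype(int)
cv2.imwrite("pics/c7.png",cv2.resize(I[v-60:v+30,u-60:u+60],(800,600),interpolation=cv2.INTER_CUBIC));print(u-60,v-60)
```

```text
[ 522.59170783 -263.61685292  264.76481181] [[0.167, 0.986, 0.001], [0.986, -0.167, 0.002], [0.003, 0.001, -1.0]] rv/pi [-0.00078754  0.00042099  0.        ] [-0.56 -0.03  1.77  0.    1.41 -0.39]
tip [ 522.72528898 -263.36696573  163.76520928] [[325.49634216 237.94014394]
 [325.30113865 206.42930645]]
265 146
```

Call:
drive_tool([
  [-0.0008, 0.0004, 0, 0.002, -0.002, -0.12, 0],
  [-0.0008, 0.0004, 0, 0.002, -0.002, -0.26, 0],
  [-0.0008, 0.0004, 0, 0.002, -0.002, -0.36, 0],
  [-0.0008, 0.0004, 0, 0.002, -0.002, -0.4, 0],
  [-0.0008, 0.0004, 0, 0.002, -0.002, -0.43, 0],
  [-0.0008, 0.0004, 0, 0.002, -0.002, -0.43, 0],
])

```text
clock: 11.87
ee_pos: [523.1, -263.8, 156.4]
orientation: [-0.001, 0.764, 0.646, -0.001]
ft_force: [-0.5, 0.5, -0.8]
opening: 20.6
finger_force: 59.7
```

Call:
drive_tool([
  [0, 0, 0, 0, 0, -0.06, 0],
  [0, 0, 0, 0, 0, -0.12, 0],
  [0, 0, 0, 0, 0, -0.165, 0],
  [0, 0, 0, 0, 0, -0.175, 0],
  [0, 0, 0, 0, 0, -0.175, 0],
  [0, 0, 0, 0, 0, -0.175, 0],
])

```text
clock: 12.37
ee_pos: [524.1, -265.2, 114.7]
orientation: [0.001, 0.764, 0.645, 0.0]
ft_force: [0.9, -0.0, -1.0]
opening: 21.2
finger_force: 59.8
```

Call:
drive_tool([
  [0, 0, 0, 0, 0, -0.008, 0],
  [0, 0, 0, 0, 0, -0.008, 0],
  [0, 0, 0, 0, 0, -0.008, 0],
])

```text
clock: 12.62
ee_pos: [523.8, -265.1, 112.2]
orientation: [0.001, 0.764, 0.645, -0.0]
ft_force: [0.2, -0.8, -1.0]
opening: 20.9
finger_force: 59.8
```

Now I'll release the driver, then go up past the handle.

Call:
drive_tool([
  [0, 0, 0, 0, 0, 0, 0.5],
  [0, 0, 0, 0, 0, 0, 1],
  [0, 0, 0, 0, 0, 0, 1],
  [0, 0, 0, 0, 0, 0, 1],
  [0, 0, 0, 0, 0, 0, 1],
  [0, 0, 0, 0, 0, 0.1, 1],
  [0, 0, 0, 0, 0, 0.25, 1],
  [0, 0, 0, 0, 0, 0.4, 1],
  [0, 0, 0, 0, 0, 0.55, 1],
  [0, 0, 0, 0, 0, 0.7, 1],
  [0, 0, 0, 0, 0, 0.7, 1],
])

```text
clock: 13.53
ee_pos: [526.6, -266.7, 297.3]
orientation: [0.008, 0.764, 0.645, 0.002]
ft_force: [0.4, 0.4, 2.4]
opening: 85.3
finger_force: 0.0
```

Run:
```python
from h import *
o=observe();w=camera_model("wrist");W=snapshot("wrist");S=snapshot("side");cv2.imwrite("pics/w7.png",W);cv2.imwrite("pics/s7.png",S)
print(o["ee_pos"])
u,v=proj(w,[523,-264,131])[0].round().astype(int);print(u,v)
C=W[v-50:v+50,u-50:u+50];hsv=cv2.cvtColor(C,cv2.COLOR_BGR2HSV)
g=((hsv[...,1]<60)&(C.max(2)>90)).astype(np.uint8);n,l,st,ce=cv2.connectedComponentsWithStats(g)
for s_,e in zip(st[1:],ce[1:]):
    if s_[4]>60: print(s_,onplane(w,e+[u-50,v-50],131).round(1))
S0=cv2.imread("pics/side0.png");d=cv2.absdiff(S,S0).max(2)[145:220,300:355];print("side diff px near driver",(d>40).sum())
```

```text
[ 526.59789488 -266.73835926  297.27201613]
318 211
[ 35  20  33  27 292] [ 526.5 -246.4  131. ]
[ 42  44  18  18 251] [ 523.1 -266.5  131. ]
side diff px near driver 37
```

Call:
drive_tool([
  [0, 0, 0, 0, 0.15, 0, 1],
  [0, 0, 0, 0, 0.3, 0, 1],
  [0, 0, 0, 0, 0.45, 0, 1],
  [0, 0, 0, 0, 0.6, 0, 1],
  [0, 0, 0, 0, 0.75, 0, 1],
  [0, 0, 0, 0, 0.9, 0, 1],
  [0, 0, 0, 0, 1, 0, 1],
  [0, 0, 0, 0, 1, 0, 1],
  [0, 0, 0, 0, 1, 0, 1],
])

```text
clock: 14.38
ee_pos: [522.7, -13.7, 284.5]
orientation: [-0.001, 0.763, 0.646, -0.001]
ft_force: [0.1, 0.1, 0.0]
opening: 85.7
finger_force: 0.0
```

Run:
```python
from h import *
o=observe();r=rot(o["orientation"]);print(o["ee_pos"],((toolR(-.278,np.pi/2)*r.inv()).as_rotvec()/np.pi).round(4), (np.array([519.8,137.6,163.7])-o["ee_pos"])/250)
```

```text
[522.66617479 -13.73061286 284.48465303] [-0.0364 -0.1637 -0.035 ] [-0.0114647   0.60532245 -0.48313861]
```

Call:
drive_tool([
  [-0.006, -0.0273, -0.006, 0, 0.15, 0, 1],
  [-0.0121, -0.0546, -0.0117, 0, 0.3, 0, 1],
  [-0.0182, -0.0819, -0.0175, 0, 0.45, 0, 1],
  [-0.0243, -0.1091, -0.0233, 0, 0.605, -0.05, 1],
  [-0.0303, -0.1364, -0.0292, -0.011, 0.605, -0.2, 1],
  [-0.0364, -0.1637, -0.035, -0.011, 0.605, -0.35, 1],
  [-0.0364, -0.1637, -0.035, -0.011, 0.605, -0.483, 1],
  [-0.0364, -0.1637, -0.035, -0.011, 0.605, -0.483, 1],
  [-0.0364, -0.1637, -0.035, -0.011, 0.605, -0.483, 1],
  [-0.0364, -0.1637, -0.035, -0.011, 0.605, -0.483, 1],
])

```text
clock: 15.22
ee_pos: [522.6, 135.8, 168.3]
orientation: [0.208, 0.772, 0.58, 0.158]
ft_force: [0.0, 0.2, 0.4]
opening: 85.2
finger_force: 0.0
```

Run:
```python
from h import *
import json
o=observe();r=rot(o["orientation"]);w=camera_model("wrist");W=snapshot("wrist");cv2.imwrite("pics/w8.png",W)
json.dump({k:np.array(v).tolist() for k,v in w.items()},open("w8.json","w"))
print(o["ee_pos"],o["joints"].round(2),np.degrees((toolR(-.278,np.pi/2)*r.inv()).magnitude()))
x,y,a=axes(-.278);A=np.array([546.3,39.6,75.])
P=lambda X,Y,Z:A+X*x+Y*y+Z*a
print("top corners pred",proj(w,[P(-13,110,16),P(11,110,16),P(-13,60,16),P(11,60,16)]).round(1).tolist())
```

```text
[522.62165912 135.77160338 168.29029641] [ 0.29 -0.3   2.23 -0.39  0.8   0.79] 0.4296194992906597
top corners pred [[298.7, 209.5], [335.0, 209.2], [300.8, 278.3], [334.7, 278.1]]
```

View pics/w8.png

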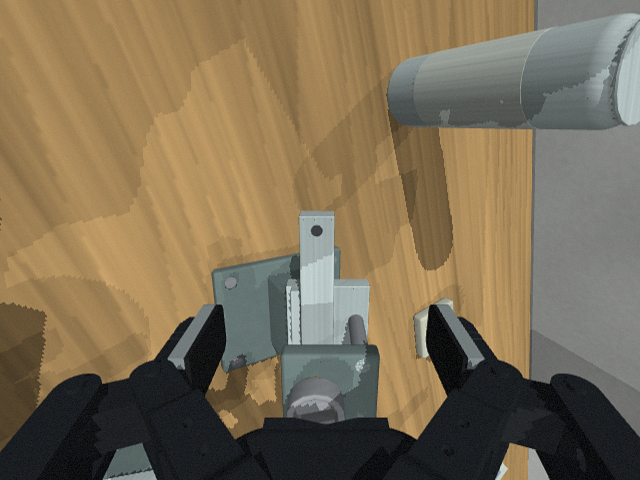

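Call:
drive_tool([
  [0, 0, 0, 0, 0, 0, 1],
  [0, 0, 0, 0, 0, 0, 1],
  [0, 0, 0, 0, 0, 0, 1],
])

```text
clock: 15.52
ee_pos: [522.0, 136.3, 168.0]
orientation: [0.208, 0.772, 0.58, 0.159]
ft_force: [0.5, 0.3, 0.7]
opening: 85.8
finger_force: 0.0
```

Run:
```python
from h import *
o=observe();r=rot(o["orientation"]);w=camera_model("wrist");W=snapshot("wrist")
x,y,a=axes(-.278);A=np.array([546.3,39.6,75.]);P=lambda X,Y,Z:A+X*x+Y*y+Z*a
g=P(-1,87,8)
print(o["ee_pos"],"grip in tool",r.inv().apply(g-o["ee_pos"]),"to TCP 15 back",(g+15*a-o["ee_pos"])/250,(toolR(-.278,np.pi/2)*r.inv()).as_rotvec()/np.pi)
for Y in(100,90,80):
    u,v=proj(w,P(-1,Y,16))[0];row=cv2.cvtColor(W,cv2.COLOR_BGR2HSV)[int(round(v)),int(u)-40:int(u)+40,1];m=np.where(row<40)[0]
    print(u,v,m.min()+int(u)-40,m.max()+int(u)-40)
```

```text
[522.04361173 136.31656272 168.02561046] grip in tool [ 0.45928041 -4.91065841 97.46962624] to TCP 15 back [ 0.14496324 -0.0386527  -0.2944281 ] [-0.00059952  0.00214689  0.0008779 ]
318.1582143827593 224.40365976250308 300 335
318.319984964141 238.50566136488192 300 334
318.47756287708347 252.2421761368343 301 339
```

Call:
drive_tool([
  [-0.0006, 0.002, 0.0009, 0.05, -0.013, -0.1, 1],
  [-0.0006, 0.002, 0.0009, 0.1, -0.026, -0.2, 1],
  [-0.0006, 0.002, 0.0009, 0.125, -0.033, -0.25, 1],
  [-0.0006, 0.002, 0.0009, 0.145, -0.0387, -0.2944, 1],
  [-0.0006, 0.002, 0.0009, 0.145, -0.0387, -0.2944, 1],
  [-0.0006, 0.002, 0.0009, 0.145, -0.0387, -0.2944, 1],
  [-0.0006, 0.002, 0.0009, 0.145, -0.0387, -0.2944, 0.5],
  [-0.0006, 0.002, 0.0009, 0.145, -0.0387, -0.2944, 0.4],
], squeeze=70)

```text
clock: 16.23
ee_pos: [557.6, 127.1, 93.7]
orientation: [0.207, 0.771, 0.582, 0.156]
ft_force: [0.5, 0.5, -0.0]
opening: 63.2
finger_force: 0.0
```

Call:
drive_tool([
  [0, 0, 0, 0, 0, 0, 0.4],
  [0, 0, 0, 0, 0, 0, 0.36],
  [0, 0, 0, 0, 0, 0, 0.32],
  [0, 0, 0, 0, 0, 0, 0.28],
  [0, 0, 0, 0, 0, 0, 0],
  [0, 0, 0, 0, 0, 0, 0],
  [0, 0, 0, 0, 0, 0, 0],
])

```text
clock: 16.82
ee_pos: [557.2, 126.8, 92.5]
orientation: [0.206, 0.771, 0.582, 0.155]
ft_force: [-0.9, 0.4, 2.5]
opening: -0.1
finger_force: 1.3
```

Run:
```python
from h import *
o=observe();r=rot(o["orientation"]);x,y,a=axes(-.278)
print(o["clock"],o["ee_pos"],o["opening"],o["finger_force"],"F",r.inv().apply(o["ft_force"]).round(1),r.inv().apply(o["ee_pos"]-np.array([565.5,124.6,81.4])))
```

```text
16.8167 [557.20348072 126.7652006   92.50501035] -0.13736757494850343 1.294161178957438 F [ 0.1  0.4 -2.7] [ -0.20205213  -1.89623339 -13.89982211]
```

Call:
drive_tool([
  [0, 0, 0, -0.04, 0.011, 0.07, 0],
  [0, 0, 0, -0.08, 0.022, 0.14, 0],
  [0, 0, 0, -0.145, 0.0387, 0.2944, 1],
  [0, 0, 0, -0.145, 0.0387, 0.2944, 1],
  [0, 0, 0, -0.145, 0.0387, 0.2944, 1],
  [0, 0, 0, -0.145, 0.0387, 0.2944, 1],
  [0, 0, 0, -0.145, 0.0387, 0.2944, 1],
  [0, 0, 0, -0.145, 0.0387, 0.2944, 1],
])

```text
clock: 17.48
ee_pos: [519.9, 135.9, 163.6]
orientation: [0.206, 0.771, 0.583, 0.153]
ft_force: [-0.2, -0.1, -0.2]
opening: 72.2
finger_force: 0.0
```

Run:
```python
from h import *
o=observe();r=rot(o["orientation"]);w=camera_model("wrist");W=snapshot("wrist");cv2.imwrite("pics/w9.png",W);S=snapshot("side");cv2.imwrite("pics/s9.png",S);T=snapshot("top");cv2.imwrite("pics/t9.png",T)
print(o["ee_pos"],o["opening"])
W8=cv2.imread("pics/w8.png")
for n,I in(("w8",W8),("w9",W)):
    sat=cv2.cvtColor(I,cv2.COLOR_BGR2HSV)[...,1]
    m=((sat<45)&(I.max(2)>90)).astype(np.uint8)
    for v in range(190,280,8):
        k=np.where(m[v,250:400])[0]; print(n,v,(k.min()+250,k.max()+250,len(k)) if len(k) else None)
S0=cv2.imread("pics/side0.png");d=(cv2.absdiff(S,S0).max(2)>35)[240:350,255:350];ys,xs=np.where(d);print("side diff",len(xs),(xs.min()+255,xs.max()+255,ys.min()+240,ys.max()+240) if len(xs) else "")
```

```text
[519.93750155 135.92304784 163.59013562] 72.16650338313138
w8 190 None
w8 198 None
w8 206 None
w8 214 (np.int64(300), np.int64(333), 34)
w8 222 (np.int64(299), np.int64(333), 35)
w8 230 (np.int64(299), np.int64(333), 24)
w8 238 (np.int64(299), np.int64(333), 35)
w8 246 (np.int64(299), np.int64(335), 37)
w8 254 (np.int64(292), np.int64(339), 48)
w8 262 (np.int64(251), np.int64(339), 78)
w8 270 (np.int64(250), np.int64(338), 79)
w8 278 (np.int64(250), np.int64(339), 80)
w9 190 None
w9 198 None
w9 206 None
w9 214 (np.int64(306), np.int64(340), 35)
w9 222 (np.int64(306), np.int64(341), 36)
w9 230 (np.int64(306), np.int64(341), 25)
w9 238 (np.int64(306), np.int64(340), 35)
w9 246 (np.int64(306), np.int64(342), 37)
w9 254 (np.int64(295), np.int64(346), 50)
w9 262 (np.int64(252), np.int64(346), 81)
w9 270 (np.int64(250), np.int64(345), 84)
w9 278 (np.int64(250), np.int64(344), 86)
side diff 4730 (np.int64(266), np.int64(349), np.int64(240), np.int64(349))
```

Call:
drive_tool([
  [0, 0, 0, 0, 0, 0, 1],
  [0, 0, 0, 0, 0, 0, 1],
])

```text
clock: 17.8
ee_pos: [520.7, 136.3, 165.3]
orientation: [0.206, 0.771, 0.583, 0.154]
ft_force: [-0.3, 0.6, -0.4]
opening: 85.3
finger_force: 0.0
```

```bash
cat > gr.py <<'E'
from h import *
o=observe();r=rot(o["orientation"]);x,y,a=axes(-.278);A=np.array([546.3,39.6,75.]);g=A-1*x+87*y+8*a
print(o["clock"],o["ee_pos"].round(1),"open",o["opening"].round(1) if hasattr(o["opening"],'round') else o["opening"],"F",r.inv().apply(o["ft_force"]).round(1),"T",r.inv().apply(o["wrist_torque"]).round(2),"grip in tool",r.inv().apply(g-o["ee_pos"]).round(1),"to 5 back",((g+5*a-o["ee_pos"])/250).round(4),((toolR(-.278,np.pi/2)*r.inv()).as_rotvec()/np.pi).round(4))
E
python3 gr.py
python3 - <<'E'
from h import *
import json
# check finger tip geometry: side view s2 with driver held: find pads' lower end vs projected tool points
s=camera_model("side")
ee=np.array([523.1,-238.6,259.7])
M=np.array([[.975,.223,0],[.223,-.975,0],[0,0,-1.]])
for Y in(0,-11,-20):
    print(Y,proj(s,[ee+M@np.array([0,Y,z]) for z in(0,10,25,42,101)])[:,1].round(1))
E
```

```text
17.8 [520.7 136.3 165.3] open 85.30917791883505 F [ 0.5 -0.6  0.1] T [0.22 0.03 0.03] grip in tool [ 1.2 -1.5 95.8] to 5 back [ 0.1697 -0.0439 -0.318 ] [ 0.0004 -0.0011 -0.0002]
0 [113.6 118.2 125.1 132.6 157.3]
-11 [116.7 121.3 128.1 135.7 160.5]
-20 [119.2 123.9 130.7 138.3 163.1]
```

Call:
drive_tool([
  [0, 0, 0, 0.06, -0.016, -0.112, 1],
  [0, 0, 0, 0.12, -0.031, -0.224, 1],
  [0, 0, 0, 0.15, -0.04, -0.28, 1],
  [0, 0, 0, 0.179, -0.0466, -0.335, 1],
  [0, 0, 0, 0.179, -0.0466, -0.335, 1],
  [0, 0, 0, 0.179, -0.0466, -0.335, 1],
  [0, 0, 0, 0.179, -0.0466, -0.335, 0.5],
  [0, 0, 0, 0.179, -0.0466, -0.335, 0.4],
  [0, 0, 0, 0.179, -0.0466, -0.335, 0.4],
  [0, 0, 0, 0.179, -0.0466, -0.335, 0.35],
], squeeze=70)

```text
clock: 18.63
ee_pos: [565.9, 125.1, 83.3]
orientation: [0.206, 0.771, 0.582, 0.156]
ft_force: [-0.1, 0.0, 0.6]
opening: 39.1
finger_force: 0.0
```

```bash
python3 gr.py
```

```text
18.6333 [565.9 125.1  83.3] open 39.06621631570166 F [ 0.   0.2 -0.5] T [ 0.27  0.03 -0.02] grip in tool [-0.5 -1.1  1.5] to 5 back [-0.0111  0.0009  0.0098] [ 0.0001 -0.0002 -0.0004]
```

Call:
drive_tool([
  [0, 0, 0, 0, 0, 0, 0.3],
  [0, 0, 0, 0, 0, 0, 0.25],
  [0, 0, 0, 0, 0, 0, 0.2],
  [0, 0, 0, 0, 0, 0, 0.2],
  [0, 0, 0, 0, 0, 0, 0.2],
])

```text
clock: 19.05
ee_pos: [565.4, 125.1, 82.7]
orientation: [0.206, 0.771, 0.582, 0.155]
ft_force: [-6.4, 1.2, 5.3]
opening: 22.1
finger_force: 68.6
```

```bash
python3 gr.py
```

```text
19.05 [565.4 125.1  82.7] open 22.08875973536744 F [-0.6 -3.  -7.8] T [ 0.64 -0.13  0.22] grip in tool [-0.4 -0.4  1.2] to 5 back [-0.0092  0.0009  0.0123] [ 0.     -0.0008 -0.    ]
```

Call:
drive_tool([
  [0, 0, 0, -0.001, 0, 0.002, 0.2],
  [0, 0, 0, 0.01, 0.0385, 0.002, 0.2],
  [0, 0, 0, 0.021, 0.077, 0.002, 0.2],
  [0, 0, 0, 0.032, 0.1155, 0.002, 0.2],
  [0, 0, 0, 0.043, 0.154, 0.002, 0.2],
  [0, 0, 0, 0.043, 0.154, 0.002, 0.2],
])

```text
clock: 19.55
ee_pos: [575.6, 163.1, 81.8]
orientation: [0.206, 0.771, 0.583, 0.153]
ft_force: [-3.7, -1.3, 0.1]
opening: 21.7
finger_force: 68.9
```

```bash
python3 gr.py
```

```text
19.55 [575.6 163.1  81.8] open 21.71385458505566 F [-2.3 -2.7 -1.7] T [ 0.44 -0.49  0.16] grip in tool [-39.8   0.4   0.9] to 5 back [-0.0501 -0.1514  0.0157] [ 0.0009 -0.0016 -0.0001]
```

Call:
drive_tool([
  [0, 0, 0, 0.011, 0.0385, 0, 0.2],
  [0, 0, 0, 0.022, 0.077, 0, 0.2],
  [0, 0, 0, 0.033, 0.1155, 0, 0.2],
  [0, 0, 0, 0.044, 0.154, 0.004, 0.2],
  [0, 0, 0, 0.062, 0.22, 0.012, 0.2],
  [0, 0, 0, 0.083, 0.29, 0.02, 0.2],
  [0, 0, 0, 0.11, 0.385, 0.02, 0.2],
  [0, 0, 0, 0.11, 0.385, 0.02, 0.2],
])

```text
clock: 20.22
ee_pos: [605.4, 263.7, 88.8]
orientation: [0.205, 0.77, 0.583, 0.157]
ft_force: [-0.2, -0.4, -2.2]
opening: 22.1
finger_force: 68.6
```

```bash
python3 gr.py
python3 - <<'E'
from h import *
o=observe();r=rot(o["orientation"]);x,y,a=axes(-.278)
T=R.from_matrix(np.c_[y,np.array([np.cos(-.278),np.sin(-.278),0]),[0,0,-1]]) if 0 else None
z=r.apply([0,0,1]);c=np.cross(z,[0,0,-1.]);c*=np.arcsin(np.linalg.norm(c))/np.linalg.norm(c);print("to vertical",c/np.pi)
E
```

```text
20.2167 [605.4 263.7  88.8] open 22.063090939304814 F [-0.4 -1.2  1.8] T [0.41 0.07 0.06] grip in tool [-144.7   -4.3    5.6] to 5 back [-0.1694 -0.5536 -0.012 ] [-0.0008  0.0002 -0.0015]
to vertical [0.04425013 0.16068107 0.        ]
```

Call:
drive_tool([
  [0.0088, 0.032, 0, 0, 0, 0.02, 0.2],
  [0.0177, 0.064, 0, 0, 0, 0.02, 0.2],
  [0.0265, 0.0964, 0, 0, 0, 0.02, 0.2],
  [0.0354, 0.1285, 0, 0, 0, 0, 0.2],
  [0.0442, 0.1607, 0, 0, 0, -0.08, 0.2],
  [0.0442, 0.1607, 0, 0, 0, -0.16, 0.2],
  [0.0442, 0.1607, 0, 0, 0, -0.2, 0.2],
  [0.0442, 0.1607, 0, 0, 0, -0.2, 0.2],
  [0.0442, 0.1607, 0, 0, 0, -0.2, 0.2],
])

```text
clock: 20.97
ee_pos: [602.5, 259.4, 36.4]
orientation: [0.001, 0.797, 0.604, -0.004]
ft_force: [0.1, -0.4, -2.0]
opening: 21.5
finger_force: 69.0
```

Run:
```python
from h import *
o=observe();r=rot(o["orientation"]);z=r.apply([0,0,1]);print(o["ee_pos"],o["ft_force"],np.cross(z,[0,0,-1.])/np.pi,o["opening"])
```

```text
[602.5383667  259.43217044  36.41438511] [ 0.05529064 -0.42582719 -2.03883948] [ 0.00180554 -0.00180763  0.        ] 21.543073397372602
```

Call:
drive_tool([
  [0.0018, -0.0018, 0, 0, 0, -0.03, 0.2],
  [0.0018, -0.0018, 0, 0, 0, -0.06, 0.2],
  [0.0018, -0.0018, 0, 0, 0, -0.07, 0.2],
  [0.0018, -0.0018, 0, 0, 0, -0.07, 0.2],
])

```text
clock: 21.3
ee_pos: [602.9, 259.4, 19.3]
orientation: [0.0, 0.797, 0.604, 0.0]
ft_force: [-0.6, 0.5, -1.8]
opening: 22.1
finger_force: 69.0
```

Call:
drive_tool([
  [0, 0, 0, 0, 0, -0.012, 0.2],
  [0, 0, 0, 0, 0, -0.012, 0.2],
  [0, 0, 0, 0, 0, -0.012, 0.2],
])

```text
clock: 21.55
ee_pos: [603.8, 259.5, 17.2]
orientation: [0.0, 0.797, 0.603, 0.001]
ft_force: [0.4, -0.4, -1.9]
opening: 22.2
finger_force: 69.0
```

Call:
drive_tool([
  [0, 0, 0, 0, 0, -0.01, 0.2],
  [0, 0, 0, 0, 0, -0.01, 0.2],
  [0, 0, 0, 0, 0, -0.01, 0.2],
])

```text
clock: 21.8
ee_pos: [603.7, 259.4, 14.4]
orientation: [0.0, 0.797, 0.603, 0.001]
ft_force: [-0.4, 0.3, -2.1]
opening: 21.9
finger_force: 69.0
```

Call:
drive_tool([
  [0, 0, 0, 0, 0, -0.008, 0.2],
  [0, 0, 0, 0, 0, -0.008, 0.2],
  [0, 0, 0, 0, 0, -0.008, 0.2],
])

```text
clock: 22.05
ee_pos: [603.6, 259.4, 12.3]
orientation: [0.0, 0.797, 0.603, 0.001]
ft_force: [0.7, -0.5, -1.4]
opening: 22.0
finger_force: 69.0
```

Call:
drive_tool([
  [0, 0, 0, 0, 0, -0.006, 0.2],
  [0, 0, 0, 0, 0, -0.006, 0.2],
  [0, 0, 0, 0, 0, -0.006, 0.2],
])

```text
clock: 22.3
ee_pos: [603.7, 259.4, 10.9]
orientation: [0.0, 0.797, 0.603, 0.001]
ft_force: [-0.2, 0.9, -1.6]
opening: 22.0
finger_force: 69.0
```

Call:
drive_tool([
  [0, 0, 0, 0, 0, -0.004, 0.2],
  [0, 0, 0, 0, 0, -0.004, 0.2],
  [0, 0, 0, 0, 0, -0.004, 0.4],
  [0, 0, 0, 0, 0, -0.004, 0.6],
  [0, 0, 0, 0, 0, -0.004, 0.7],
  [0, 0, 0, 0, 0, -0.004, 0.7],
  [0, 0, 0, 0, 0, 0.1, 0.7],
  [0, 0, 0, 0, 0, 0.25, 0.7],
  [0, 0, 0, 0, 0, 0.4, 0.7],
  [0, 0, 0, 0, 0, 0.6, 0.7],
  [0, 0, 0, 0, 0, 0.7, 0.7],
  [0, 0, 0, 0, 0, 0.7, 0.7],
])

```text
clock: 23.3
ee_pos: [608.3, 261.0, 197.0]
orientation: [0.003, 0.797, 0.603, 0.009]
ft_force: [1.7, 0.1, 1.7]
opening: 60.0
finger_force: 0.0
```

Run:
```python
from h import *
o=observe();print(o["clock"],o["ee_pos"],o["opening"],o["ft_force"])
w=camera_model("wrist");W=snapshot("wrist");S=snapshot("side");s=camera_model("side");T=snapshot("top")
for n,I in(("w",W),("s",S),("t",T)): cv2.imwrite(f"pics/{n}10.png",I)
# bar outline in wrist picture
x,y,a=axes(-.278);h=np.array([np.cos(-.278),np.sin(-.278),0])
B=np.array([603.7,259.4,16])-57*y
print("bar top pred",proj(w,[B+sx*12*h+sy*80*y for sx,sy in((1,1),(-1,1),(-1,-1),(1,-1))]).round().tolist())
hsv=cv2.cvtColor(W,cv2.COLOR_BGR2HSV);m=((hsv[...,1]<45)&(W.max(2)>100)).astype(np.uint8)
n,l,st,ce=cv2.connectedComponentsWithStats(m)
for i in range(1,n):
    if st[i,4]>800:
        q=cv2.minAreaRect(np.argwhere(l==i)[:,::-1].astype(np.float32));c=onplane(w,q[0],16);print(st[i],q,c.round(1))
for n_,I,nm in(("side",S,"side0"),("top",T,"top0")):
    d=cv2.absdiff(I,cv2.imread(f"pics/{nm}.png")).max(2)>45
    for b,(u0,u1,v0,v1) in ({"jaw":(207,246,222,262),"can":(125,190,285,386),"rack":(262,297,153,190),"driver":(305,350,150,220)} if n_=="side" else {"jaw":(316,350,165,195),"can":(188,235,135,190),"rack":(408,452,190,218),"driver":(376,414,234,272)}).items(): print(n_,b,d[v0:v1,u0:u1].mean().round(3))
```

```text
23.3 [608.29267265 261.04400475 197.03709854] 59.97639409870757 [1.69070111 0.10549342 1.67128797]
bar top pred [[331.0, 191.0], [305.0, 191.0], [307.0, 342.0], [330.0, 342.0]]
[  147     0   296   153 22100] ((298.00103759765625, 22.8021240234375), (172.30224609375, 252.18431091308594), 64.24473571777344) [632.3 415.8  16. ]
[ 306  193   26  153 3632] ((318.5, 269.0), (152.0, 25.0), 90.0) [589.  207.3  16. ]
[  440   217   200   199 20187] ((556.7366333007812, 304.4747009277344), (261.5887451171875, 116.49919128417969), 45.44414520263672) [813.3 101.2  16. ]
[   0  267  137   91 3529] ((62.91176223754883, 310.35296630859375), (143.09600830078125, 60.3913688659668), 14.03624439239502) [328.9 235.7  16. ]
[ 266  369   77   54 2505] ((304.0, 395.5), (53.0, 76.0), 90.0) [531.1  65.3  16. ]
[ 467  443   43   37 1026] ((488.0, 461.0), (36.0, 42.0), 90.0) [716.2 -91.5  16. ]
side jaw 0.953
side can 0.629
side rack 0.984
side driver 0.642
top jaw 0.0
top can 0.0
top rack 0.0
top driver 0.198
```

Call:
drive_tool([
  [0, 0, 0, 0, 0, 0, 0.7],
  [0, 0, 0, 0, 0, 0, 0.7],
  [0, 0, 0, 0, 0, 0, 0.7],
  [0, 0, 0, 0, 0, 0, 0.7],
])

```text
clock: 23.78
ee_pos: [603.1, 259.3, 184.4]
orientation: [-0.0, 0.797, 0.603, -0.0]
ft_force: [-0.0, 1.1, 0.3]
opening: 59.8
finger_force: 0.0
```

```bash
python3 -c "from station import *;print(finish_job())"
```

```text
the job is handed in; nothing more can be done
None
```

I handed the job in at about 24 s: the screw is set to an estimated 1 mm of foot drag, the driver stands back in its stand, the bar lies flat about 170 mm from the foot, and the jaw model, spray can and bur rack look unmoved in the top view. The hand-in gave no verdict.

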